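# Hang the teether on the drying carousel

### The arm

A 6-joint arm with a two-finger parallel gripper is mounted at the origin on the work surface. World frame = base frame: x ahead of the robot, y to its left, z up, the work surface at z = 0. Lengths are in m, angles in rad, forces in N, time in s.
With the tool pointing down it reaches from about 0.35 to 0.875 m from the base axis. Payload 15.5 kg.
Tool frame: the origin (TCP) lies between the finger pads; the fingertips stand 25 mm ahead of it and the grasp point (between the pads) lies 6 mm ahead of it (manip.tip_reach is the distance from the TCP to the fingertips, in m); z points along the fingers, y is the line along which they close (so a half turn about z gives the same grasp; the last joint's range is limited). The gripper opens to 85 mm and grips with 20 to 120 N. Pads are 22 mm wide; open, the fingers measure 114 mm over their backs; the gripper's body (76 mm by 85 mm) begins 54 mm behind the grasp point. The pads swing forward as they close: fully open they stand 13 mm farther back than shut.
Start: joints at [-0.096, 0.494, 1.345, -0, 1.302, -0.096], TCP at [0.625, 0, 0.219] pointing down, gripper open.
Joint ranges: [-2.91, 2.91], [-0.82, 2.16], [0.22, 2.67], [-1.22, 4.37], [0.12, 2.79], [-3.08, 3.08]. Speed limits (rad/s): [1.89, 1.89, 2.57, 3.01, 3.01, 3.01].

### API

Orientations are given as a unit quaternion [w, x, y, z].
In Python, from station import manip, optics gives the robot as it stands.
- The arm moves only by the shell command python3 -m jog 'ROWS' [FORCE]. ROWS is JSON, a list of rows, each an object of numbers: "grip": the closure, from -1 (fully open) to 1 (shut); "dx", "dy", "dz": the shift along the tool's x, y, z in mm; "roll": the turn about the tool's z in rad. In form: [{"grip": .., "dx": .., "dy": .., "dz": .., "roll": ..}, ...]. A call has 1 to 8 rows; each row is the pose to reach, as a shift and turn from the pose commanded when the call began, along the tool's axes at that moment; what a row does not reach only later rows make up. A row lasts 1/10 s, in which the tool goes at most 50 mm and 8.59 degrees, less where a joint would pass 70% of its speed; a pose out of reach is approached as far as the arm can. A call with a gripper value outside its range is refused whole. The fingers move at their own pace and stop on an object; FORCE is the grip in N (left out, the last holds). Time passes only in rows, so rows that repeat a pose let the fingers close. It gives the time, the measured TCP pose, the force, the opening and the grip force at its end, in the units of the state.
- manip.get_state(): the state, without advancing time (a new reading comes with each control period).
- optics.camera(name): name is "scene" or "side" or "wrist"; returns (picture, depth): 400x640x3 uint8, red, green, blue; 400x640 float32, m along the optical axis (not along the pixel's ray), 0 where there is no reading.
- optics.calibration(name): a dict with "fx", "fy", "cx", "cy" (pixels), "rvec" (rotation vector, rad) and "tvec" (3), from world to camera coordinates, as OpenCV has them. Camera axes: x right, y down, z forward; pixel columns grow to the right and rows downward; lengths in m; the calibration is good to about 2 mm. A picture is of the moment at which its call begins: read the wrist's pose just before it. calibration takes no time and is no camera call; for the wrist camera it gives the pose at the moment of the call.
- manip.finish_job(): hands the job in; it is judged then, once.
The state is a dict: "clock": time; "joints": joint angles; "joint_velocities": joint speeds; "tau": joint torques, N m; "ee_pos": TCP position; "tool_rot": TCP orientation; "contact_force": force on the tool from outside, world axes, zero at the start; "torque": the same for the moment, N m; "gripper_width": opening from 0.0 (shut) to 1.0 (fully open); "grasp_force": force on a finger pad.
Only numpy, scipy, OpenCV 4.12 (cv2) and the standard library are available. Lean on these libraries where they do the work, as an engineer would, in place of code of your own. Each camera call takes 0.05 s, during which the arm holds its last target. There are 200 camera calls.

### The job

Turn the drying carousel until its one empty peg stands over the drain spout at the front of the base. Then hang the chunky teether ring lying on the ledge on that peg, pushed right down against the peg's flange, and let go with the peg still over the spout. Do not knock or shift the other things on the ledge.

Things in the scene. Friction and masses are not known exactly. Their poses are not given: they have to be found in the camera images.
- stand: Fixed base of the white drying carousel: a round drip dish, radius 90 mm, 16 mm high, with a short drain spout sticking out at its front. Origin on the vertical turning axis at ledge level; its -x axis points out along the spout (roughly towards the robot), z up. It cannot move.
- spout (a point): Point on the drain spout, 94 mm from the turning axis, straight below where the tip of the empty peg must come.
- rotor (a joint): Carousel angle in rad, positive anticlockwise seen from above; 0 or a full turn (6.28) = empty peg exactly over the spout. No springs, stops or detents in that range; light friction (0.06 N m) holds it where it is left. It carries four pegs 90 degrees apart, grey, leaning outwards 42 degrees from vertical.
- plate (a point): Centre of the underside of the carousel's round top plate, on the axis: radius 68 mm, 225 to 235 mm high; a gripper coming straight down on a peg hits it. The other three pegs carry two upturned feeding bottles and an upturned cup, all fixed on, reaching 160 mm out from the axis and 230 mm high.
- fin (a point): Upright turning fin in the middle of the top plate, to be gripped from above: 48 mm long, 12 mm wide, 34 mm tall (235 to 269 mm height). Point on the turning axis, at 262 mm height. Axes are those of the carousel: the fin's length runs along x, and -x points to the empty peg's side.
- free_peg (a point): The empty peg: straight grey rod, diameter 18 mm, round tip. Origin at its root, 30 mm out from the turning axis at 90 mm height; z runs along the peg outwards and up, leaning 42 degrees from vertical. A flange of diameter 48 mm fills z = 30 to 36 mm; tip at z = 95 mm.
- seat (a point): Centre of the flange's upper face on the empty peg (z = 36 mm along it).
- peg_tip (a point): Round tip of the empty peg, 94 mm from the turning axis at 161 mm height.
- teether: Chunky hard rubber teether ring, cream, lying flat on the ledge: outer diameter 58 mm, hole 34 mm, 18 mm thick, 45 g. Origin at the centre of its underside, z along the hole's axis.
- teether_mid (a point): Centre of the teether ring, mid thickness (9 mm above its underside). When seated on the flange it lies at 45 mm along the peg, up to 8 mm to the side.
- bowls: Stack of two nested coral silicone bowls, rim diameter 124 mm, 59 mm high; leave alone.
- bottle: Empty polypropylene bottle, diameter 60 mm, 160 mm tall, standing; leave alone.
- scoop: White plastic measuring scoop, cup diameter 44 mm, 30 mm high, with flat handle along +x to 104 mm from the cup's centre; leave alone.
- collar: White bottle screw collar, a thin ring of outer diameter 42 mm, hole 30 mm, 16 mm high; smaller than the teether; leave alone.
- jar: Closed jar, diameter 80 mm, 90 mm tall; leave alone.
- spoon: Long spoon lying on the ledge; leave alone.
There are look-alikes about, which are no part of the job. Leave any yellow look-alike of the teether alone.

How it is judged:
By the outcome, as a careful person would: the job done as asked, in the order asked, and still so for the second after the job is handed in, with the robot touching nothing.
It also fails if it takes over 67 s, if anything falls off the work surface, if the arm or the gripper's body presses on something with over 40 N, if the wrist force passes 120 N, or if a joint passes its speed limit or range.

## Working session

There is one attempt and no reset: what is moved stays moved. The work goes in short steps, Python scripts to look and compute and a shell command to move; the robot and the scene stay as the last step left them, time stands still between calls to the robot, and variables do not carry over. Pictures are saved under pics/ and viewed, at most 10 in all, crops included, and the job is handed in when it is done.

```bash
ls; mkdir -p pics; cat > h.py <<'E'
import numpy as np, cv2
from station import manip, optics
def cam(n):
    c=optics.calibration(n); K=np.array([[c['fx'],0,c['cx']],[0,c['fy'],c['cy']],[0,0,1]])
    R=cv2.Rodrigues(np.array(c['rvec'],float))[0]; t=np.array(c['tvec'],float).ravel()
    im,d=optics.camera(n); return im,d,K,R,t
def cloud(d,K,R,t):
    v,u=np.mgrid[:d.shape[0],:d.shape[1]]
    P=np.stack([(u-K[0,2])/K[0,0]*d,(v-K[1,2])/K[1,1]*d,d],-1)
    W=(P-t)@R; W[d==0]=np.nan; return W
def proj(p,K,R,t):
    q=K@(R@np.asarray(p,float)+t); return q[:2]/q[2]
def save(n,im): cv2.imwrite(n,im[:,:,::-1])
E
python3 - <<'E'
from h import *
ims=[]
for n in("scene","side"):
    im,d,K,R,t=cam(n); np.savez(f'{n}.npz',im=im,d=d,K=K,R=R,t=t); save(f'pics/{n}0.png',im); print(n,-R.T@t)
print(manip.get_state())
E
```

```text
pics
scene [1.00986101 0.52021369 0.86256445]
side [-0.18105686 -0.83975953  1.35067125]
{'clock': 0.1, 'joints': array([-9.55003324e-02,  4.94133791e-01,  1.34607397e+00,  7.71155780e-06,
        1.30250255e+00, -9.54948822e-02]), 'joint_velocities': array([-0.0016756 , -0.00338741, -0.0026241 ,  0.00265888,  0.00139278,
       -0.00011228]), 'tau': array([ 1.84837576e-03, -8.83585095e+01, -3.84566367e+01, -1.63215273e-04,
        5.08969635e-03, -3.09245672e-05]), 'ee_pos': array([6.24658471e-01, 3.83050826e-05, 2.18450337e-01]), 'tool_rot': array([-4.33396827e-04,  7.07109322e-01,  7.07104020e-01, -3.52806176e-04]), 'contact_force': array([-0.42349186,  0.01273806,  0.44649713]), 'torque': array([0.03138986, 0.0015053 , 0.0339299 ]), 'grasp_force': 0.0, 'gripper_width': 0.9945239747802326}
```

View pics/scene0.png

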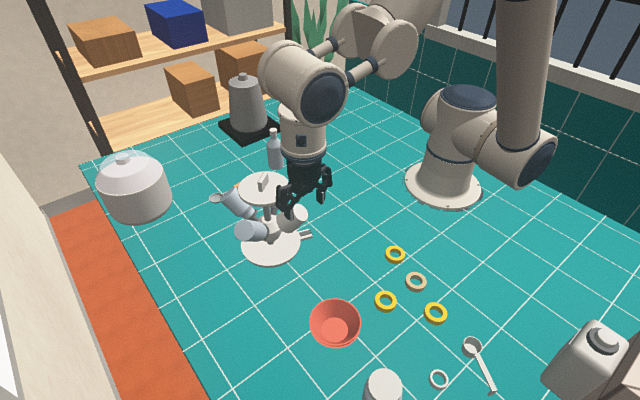

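View pics/side0.png

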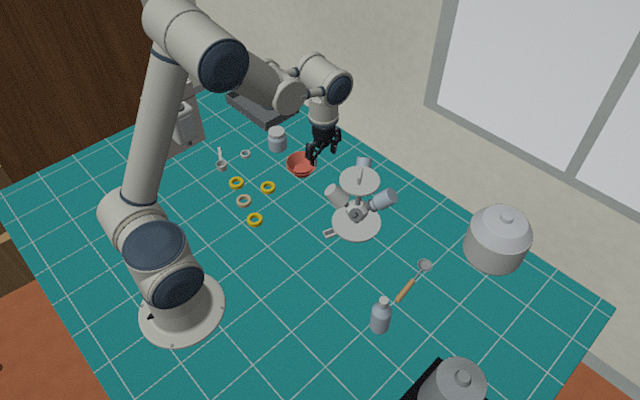

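The scene view shows what could be taken for the teether. There is one cream ring at (416,281), three yellow rings at (396,254), (386,301) and (436,313), and the white collar at (439,379). I choose the cream one. The carousel is at about (270,230) in scene and (357,215) in side.

```bash
python3 - <<'E'
from h import *
L={}
for n in("scene","side"):
    z=np.load(n+'.npz'); L[n]=z; 
    W=cloud(z['d'],z['K'],z['R'],z['t']); 
    P=W.reshape(-1,3)
    hsv=cv2.cvtColor(z['im'],cv2.COLOR_RGB2HSV)
    u,v=(416,281) if n=='scene' else (244,201)
    # rings
    m=(W[...,2]>.010)&(W[...,2]<.022)&~((hsv[...,0]>75)&(hsv[...,0]<100)&(hsv[...,1]>100))
    m=m.astype(np.uint8)
    k,lab,st,c=cv2.connectedComponentsWithStats(m)
    for i in range(1,k):
        if st[i,4]>40:
            Q=W[lab==i]; mn,mx=Q.min(0),Q.max(0)
            print(n,c[i].round(),st[i,4],'mid',((mn+mx)/2).round(4),'size',(mx-mn).round(3),hsv[lab==i].mean(0).round())
    # plate
    for lo,hi in((.228,.24),(.25,.275)):
        Q=P[(P[:,2]>lo)&(P[:,2]<hi)&(abs(P[:,1])<.5)&(P[:,0]>.3)]
        print(n,lo,len(Q),np.nanpercentile(Q,[1,50,99],axis=0).round(3).tolist())
a=cv2.resize(L['scene']['im'][150:290,195:345],None,fx=2.6,fy=2.6,interpolation=2)
b=cv2.resize(L['side']['im'][140:250,310:410],None,fx=3.3,fy=3.3,interpolation=2)
c=cv2.resize(L['scene']['im'][235:330,365:455],None,fx=2.2,fy=2.2,interpolation=2)
C=np.zeros((600,800,3),np.uint8); C[:a.shape[0],:a.shape[1]]=a; C[:b.shape[0],400:400+b.shape[1]]=b; C[380:380+c.shape[0],:c.shape[1]]=c
save('pics/crop1.png',C)
E
```

```text
scene [234.  60.] 71 mid [ 0.021  -1.4851  0.0159] size [0.106 0.28  0.011] [ 14. 123. 110.]
scene [31. 86.] 156 mid [ 1.0045 -1.7707  0.016 ] size [0.281 0.029 0.012] [ 18.  41. 186.]
scene [244. 137.] 120 mid [ 0.386 -0.754  0.016] size [0.139 0.2   0.012] [69. 34. 43.]
scene [441. 191.] 556 mid [0.0171 0.0025 0.016 ] size [0.221 0.241 0.012] [ 21.  24. 203.]
scene [146. 218.] 98 mid [ 0.8998 -0.4931  0.016 ] size [0.17  0.067 0.012] [ 21.  27. 114.]
scene [274. 249.] 1448 mid [ 0.6344 -0.1288  0.0154] size [0.215 0.148 0.011] [ 23.  13. 225.]
scene [ 20. 326.] 304 mid [ 1.2849 -0.3636  0.016 ] size [0.003 0.563 0.012] [ 20.  32. 229.]
scene [395. 253.] 177 mid [0.3921 0.1223 0.0149] size [0.056 0.055 0.01 ] [ 25. 170. 224.]
scene [416. 281.] 222 mid [0.4194 0.225  0.0148] size [0.056 0.056 0.009] [ 22.  72. 205.]
scene [385. 300.] 244 mid [0.5298 0.2149 0.0152] size [0.059 0.057 0.01 ] [ 25. 171. 226.]
scene [435. 312.] 263 mid [0.4552 0.3209 0.0153] size [0.059 0.057 0.009] [ 25. 169. 224.]
scene [334. 328.] 646 mid [0.6879 0.1923 0.0167] size [0.077 0.072 0.01 ] [  5. 140. 230.]
[... 1274 characters left out ...]
id [0.5239 0.2129 0.016 ] size [0.061 0.058 0.011] [ 27. 179. 166.]
side [243. 200.] 104 mid [0.416  0.2208 0.016 ] size [0.057 0.062 0.012] [ 26.  62. 149.]
side [353. 226.] 1124 mid [ 0.6293 -0.1473  0.016 ] size [0.215 0.181 0.012] [ 56.   7. 163.]
side [254. 218.] 115 mid [0.389  0.1197 0.016 ] size [0.061 0.061 0.011] [ 27. 178. 163.]
side [412. 280.] 209 mid [ 0.6066 -0.4378  0.016 ] size [0.202 0.056 0.012] [ 47.  66. 140.]
side [185. 321.] 1568 mid [-0.0001 -0.0178  0.016 ] size [0.268 0.239 0.012] [ 33.  12. 157.]
side 0.228 1454 [[0.584, -0.481, 0.228], [0.682, -0.148, 0.235], [1.288, 0.463, 0.24]]
side 0.25 1330 [[0.573, -0.492, 0.25], [1.269, -0.096, 0.263], [1.29, 0.484, 0.275]]
```

View pics/crop1.png

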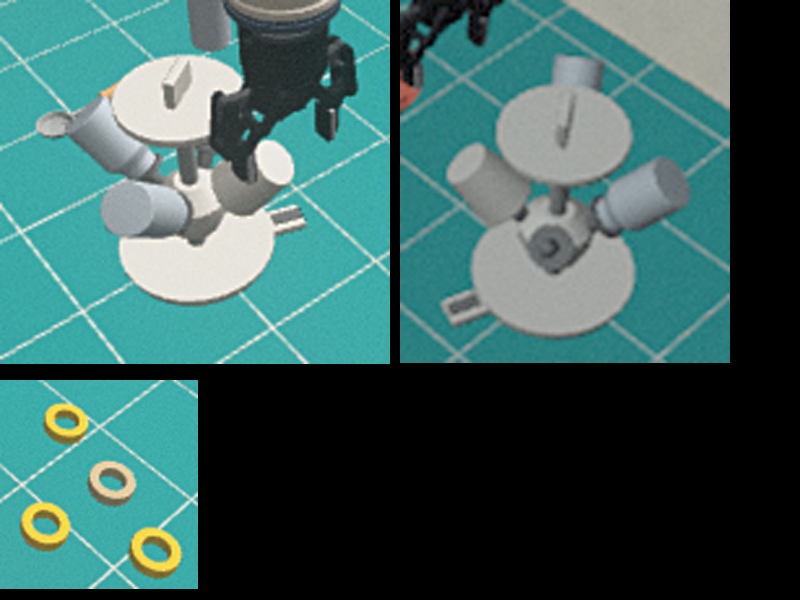

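The crop confirms a single cream ring among the yellow ones. The empty peg with its grey flange faces the side camera, at about (355,213) in side. The spout is at the lower left in that view, so the rotor needs roughly a quarter turn or less.

```bash
python3 - <<'E'
from h import *
for n in("scene","side"):
    z=np.load(n+'.npz'); W=cloud(z['d'],z['K'],z['R'],z['t']); P=W.reshape(-1,3); P=P[np.isfinite(P[:,0])]
    c0=np.array([.65,-.145])
    r=np.hypot(*(P[:,:2]-c0).T)
    Q=P[(r<.085)&(P[:,2]>.231)&(P[:,2]<.239)]
    c,rad=cv2.minEnclosingCircle(Q[:,:2].astype(np.float32)); print(n,'plate',np.round(c,4),round(rad,4),Q[:,2].mean())
    c=np.array(c)
    D=P[(r<.13)&(P[:,2]>.011)&(P[:,2]<.021)]
    rr=np.hypot(*(D[:,:2]-c).T)
    print('dish rmax',np.percentile(rr[(D[:,0]>.63)],[90,99]))
    r=np.hypot(*(P[:,:2]-c).T)
    F=P[(r<.04)&(P[:,2]>.243)&(P[:,2]<.275)]; T=F[F[:,2]>.262]
    m=F[:,:2].mean(0); w,V=np.linalg.eigh(np.cov((F[:,:2]-m).T)); print('fin',len(F),m.round(4),T.mean(0).round(4),np.degrees(np.arctan2(*V[::-1,1])),np.sqrt(w)*3.46)
    S=P[(r>.099)&(r<.15)&(P[:,2]>.006)&(P[:,2]<.03)&(P[:,0]<c[0]-.03)]
    print('spout',len(S),S.mean(0).round(4), np.degrees(np.arctan2(*(S[:,:2].mean(0)-c)[::-1])))
E
```

```text
scene plate [ 0.6526 -0.1448] 0.0689 0.2335401400558902
dish rmax [0.08570034 0.0897337 ]
fin 132 [ 0.6553 -0.1395] [ 0.6533 -0.1426  0.2666] -147.17160978689407 [0.01186727 0.05169332]
spout 79 [ 0.5458 -0.1073  0.011 ] 160.61974843311384
side plate [ 0.6445 -0.1445] 0.0719 0.23559286959011516
dish rmax [0.08737987 0.09368232]
fin 61 [ 0.6422 -0.1523] [ 0.6454 -0.1495  0.2689] -144.36874219343153 [0.01210032 0.05560746]
spout 119 [ 0.5433 -0.1283  0.0104] 170.90878365592275
```

```bash
python3 -m jog '[{"grip":-1,"dz":-50},{"grip":-1,"dz":-100},{"grip":-1,"dx":-30,"dz":-140},{"grip":-1,"dx":-70,"dz":-170},{"grip":-1,"dx":-110,"dz":-190},{"grip":-1,"dx":-145,"dy":20,"dz":-200},{"grip":-1,"dx":-145,"dy":20,"dz":-200},{"grip":-1,"dx":-145,"dy":20,"dz":-200}]' 40
python3 - <<'E'
from h import *
s=manip.get_state(); print(s['ee_pos'],s['tool_rot'],s['joints'])
im,d,K,R,t=cam('wrist'); print(-R.T@t,R[2]); save('pics/w0.png',im); np.savez('wrist.npz',im=im,d=d,K=K,R=R,t=t)
E
```

```text
[6.24658471e-01 3.83050826e-05 2.18450337e-01] [-4.33396827e-04  7.07109322e-01  7.07104020e-01 -3.52806176e-04] [-9.55003324e-02  4.94133791e-01  1.34607397e+00  7.71155780e-06
  1.30250255e+00 -9.54948822e-02]
[0.62439274 0.08369983 0.37281199] [-0.00158511 -0.32584914 -0.94542045]$[0]: bad value
```

View pics/w0.png

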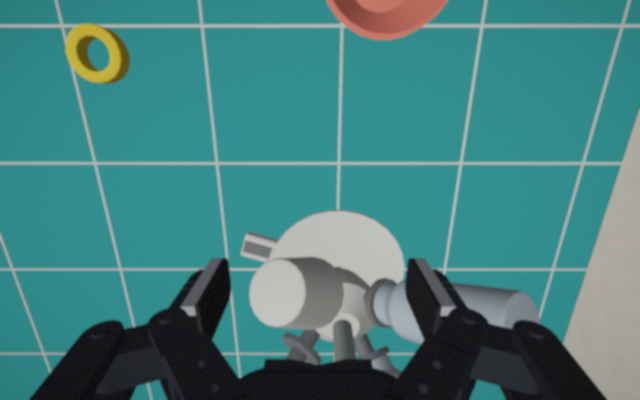

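The call was refused, and rows probably need every key. The wrist view from the start pose shows the spout at (258,247) and the cup at (290,292). The camera sits 84 mm along tool +x and looks back at the fingers.

```bash
python3 -m jog '[{"grip":-1,"dx":0,"dy":0,"dz":-50,"roll":0},{"grip":-1,"dx":0,"dy":0,"dz":-100,"roll":0},{"grip":-1,"dx":-30,"dy":0,"dz":-140,"roll":0},{"grip":-1,"dx":-70,"dy":0,"dz":-170,"roll":0},{"grip":-1,"dx":-110,"dy":10,"dz":-190,"roll":0},{"grip":-1,"dx":-145,"dy":20,"dz":-200,"roll":0},{"grip":-1,"dx":-145,"dy":20,"dz":-200,"roll":0},{"grip":-1,"dx":-145,"dy":20,"dz":-200,"roll":0}]' 40
python3 - <<'E'
from h import *
s=manip.get_state(); print(s['ee_pos'],s['tool_rot'],s['joints'],s['clock'])
im,d,K,R,t=cam('wrist'); save('pics/w1.png',im); np.savez('wrist.npz',im=im,d=d,K=K,R=R,t=t)
E
```

```text
clock: 0.95
ee_pos: [0.645, -0.1456, 0.4184]
tool_rot: [-0.0, 0.708, 0.707, -0.0]
contact_force: [0.7, 0.5, -0.1]
gripper_width: 0.997
grasp_force: 0.0
[ 0.64495742 -0.14560588  0.41838031] [-4.14289450e-04  7.07573451e-01  7.06639674e-01 -1.02127383e-04] [-3.12404833e-01  4.46574602e-01  8.98539837e-01  2.01323350e-04
  1.79730874e+00 -3.11039140e-01] 0.95
```

View pics/w1.png

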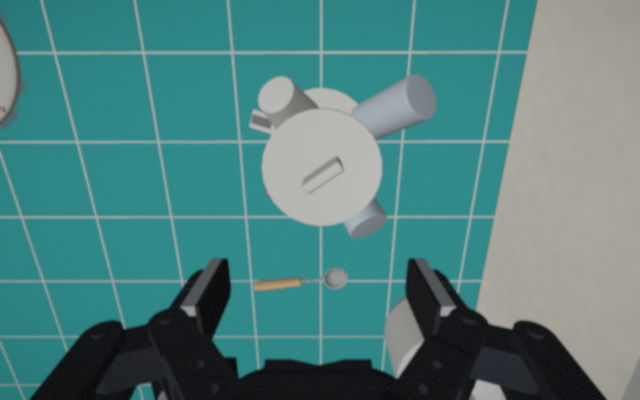

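The wrist view shows the plate centred near (322,167), the fin at (322,175) and the spout at (262,121).

```bash
python3 - <<'E'
from h import *
z=np.load('wrist.npz'); W=cloud(z['d'],z['K'],z['R'],z['t']); im=z['im']; P=W.reshape(-1,3)
c0=np.array([.65,-.146]); r=np.hypot(*(P[:,:2]-c0).T)
Q=P[(r<.08)&(P[:,2]>.229)&(P[:,2]<.241)]
c,rad=cv2.minEnclosingCircle(Q[:,:2].astype(np.float32)); print('plate',c,rad,np.median(Q[:,2]))
F=P[(r<.04)&(P[:,2]>.263)&(P[:,2]<.275)]
m=F[:,:2].mean(0); rc=cv2.minAreaRect(F[:,:2].astype(np.float32)); w,V=np.linalg.eigh(np.cov((F[:,:2]-m).T)); print('fin',len(F),m,np.median(F[:,2]),rc,np.degrees(np.arctan2(*V[::-1,1])))
S=P[(r>.096)&(r<.15)&(P[:,2]>.004)&(P[:,2]<.04)&(P[:,0]<.6)]
print('spout',len(S),S.min(0),S.max(0),S.mean(0),np.degrees(np.arctan2(*(S[:,:2].mean(0)-np.array(rc[0]))[::-1])))
# spout axis from scene/side/wrist
for n in('scene','side','wrist'):
    z=np.load(n+'.npz');W=cloud(z['d'],z['K'],z['R'],z['t']);P=W.reshape(-1,3);r=np.hypot(*(P[:,:2]-c0).T)
    S=P[(r>.098)&(r<.15)&(P[:,2]>.012)&(P[:,2]<.025)&(P[:,0]<.6)].astype(np.float32)
    print(n,len(S),cv2.minAreaRect(S[:,:2].copy()),S[:,2].max())
    h=cv2.resize(z['im'][95:145,235:310] if n=='wrist' else z['im'][0:1,0:1],None,fx=4,fy=4)
D=P[(r<.13)&(P[:,2]>.011)&(P[:,2]<.021)&(P[:,0]>.61)]; print('dish',D.max(0))
E
```

```text
plate (0.6485738754272461, -0.14644427597522736) 0.06792837381362915 0.2342693169263269
fin 537 [ 0.64882264 -0.14550648] 0.2678592751950409 ((0.6485256552696228, -0.1463717222213745), (0.048011939972639084, 0.012057607993483543), 35.12053298950195) -144.85090395082185
spout 348 [ 0.52136363 -0.13219166  0.00420351] [ 0.55807207 -0.09100519  0.01565719] [ 0.54063025 -0.11211159  0.01210833] 162.3837467747141
scene 28 ((0.5431455373764038, -0.1096380278468132), (0.02865377627313137, 0.02510347031056881), 38.634090423583984) 0.015272579
side 52 ((0.548475980758667, -0.08837901055812836), (0.08892840147018433, 0.033211030066013336), 73.00780487060547) 0.020424247
wrist 184 ((0.5417084097862244, -0.11163493990898132), (0.028851497918367386, 0.031220821663737297), 71.71552276611328) 0.015657187
dish [ 0.7119291  -0.05781258  0.01831473]
```

Wrist measurements:
- Plate radius 67.9 mm, fin 48 x 12 mm with top at 0.268. All match the given sizes.
- Turning axis at (0.6485, -0.1464).
- Empty peg at azimuth 215.1°, spout at 162°, so the carousel must turn 53.1° clockwise.

I'll turn the tool across the fin first.

```bash
python3 -m jog '[{"grip":-1,"dx":-0.8,"dy":3.5,"dz":0,"roll":0.14},{"grip":-1,"dx":-0.8,"dy":3.5,"dz":0,"roll":0.28},{"grip":-1,"dx":-0.8,"dy":3.5,"dz":0,"roll":0.42},{"grip":-0.5,"dx":-0.8,"dy":3.5,"dz":0,"roll":0.56},{"grip":-0.3,"dx":-0.8,"dy":3.5,"dz":0,"roll":0.7},{"grip":0,"dx":-0.8,"dy":3.5,"dz":0,"roll":0.84},{"grip":0,"dx":-0.8,"dy":3.5,"dz":0,"roll":0.958},{"grip":0,"dx":-0.8,"dy":3.5,"dz":0,"roll":0.958}]' 40
python3 - <<'E'
from h import *
from scipy.spatial.transform import Rotation as Ro
s=manip.get_state(); q=s['tool_rot']; print(s['ee_pos'],s['joints'],Ro.from_quat(q[[1,2,3,0]]).as_matrix().round(3))
E
```

```text
clock: 1.8
ee_pos: [0.6482, -0.1444, 0.4187]
tool_rot: [-0.0, 0.954, 0.301, -0.0]
contact_force: [-0.5, -0.5, -0.8]
gripper_width: 0.503
grasp_force: 0.0
[ 0.64822774 -0.14438283  0.41866399] [-3.09123273e-01  4.51829383e-01  8.89182513e-01  1.97941125e-04
  1.80142453e+00  6.49670460e-01] [[ 0.818  0.575 -0.001]
 [ 0.575 -0.818  0.   ]
 [-0.    -0.001 -1.   ]]
```

```bash
python3 -m jog '[{"grip":0,"dx":-1,"dy":1,"dz":50,"roll":0},{"grip":0,"dx":-1,"dy":1,"dz":90,"roll":0},{"grip":0,"dx":-1,"dy":1,"dz":120,"roll":0},{"grip":0,"dx":-1,"dy":1,"dz":145,"roll":0},{"grip":0,"dx":-1,"dy":1,"dz":153,"roll":0},{"grip":0,"dx":-1,"dy":1,"dz":153,"roll":0}]' 40
python3 -m jog '[{"grip":0.4,"dx":0,"dy":0,"dz":0,"roll":0},{"grip":1,"dx":0,"dy":0,"dz":0,"roll":0},{"grip":1,"dx":0,"dy":0,"dz":0,"roll":0},{"grip":1,"dx":0,"dy":0,"dz":0,"roll":0},{"grip":1,"dx":0,"dy":0,"dz":0,"roll":0},{"grip":1,"dx":0,"dy":0,"dz":0,"roll":0}]' 40
```

```text
clock: 2.4
ee_pos: [0.6478, -0.1465, 0.2653]
tool_rot: [-0.001, 0.953, 0.303, -0.001]
contact_force: [0.2, -0.8, 0.3]
gripper_width: 0.503
grasp_force: 0.0
clock: 3.0
ee_pos: [0.6483, -0.1472, 0.2661]
tool_rot: [0.0, 0.953, 0.302, 0.0]
contact_force: [-0.2, 0.7, -0.4]
gripper_width: -0.003
grasp_force: 0.0
```

```bash
python3 - <<'E'
from h import *
im,d,K,R,t=cam('scene'); a=cv2.resize(im[130:280,190:350],None,fx=2.5,fy=2.5)
im2,d2,K2,R2,t2=cam('wrist'); b=cv2.resize(im2,(400,250))
C=np.zeros((625,400,3),np.uint8); C[:375]=a[:375]; C[375:]=b; save('pics/c2.png',C[:600]); print(manip.tip_reach)
W=cloud(d,K,R,t); P=W.reshape(-1,3)
print(proj([.6485,-.1464,.262],K,R,t))
E
```

```text
0.025
[263.28889086 177.22069606]
```

View pics/c2.png

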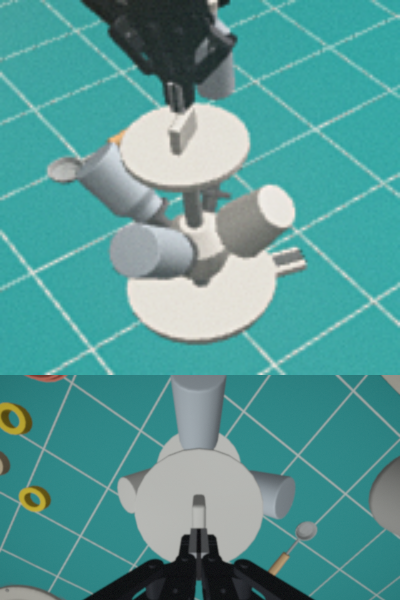

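The fingers (crop 178,95) have shut just beyond or above the fin (crop 182,130) and don't hold it. I'll measure where the tips really are.

```bash
python3 - <<'E'
from h import *
s=manip.get_state(); print(s['ee_pos'])
for n in('scene','wrist','side'):
    im,d,K,R,t=cam(n); W=cloud(d,K,R,t); P=W.reshape(-1,3); I=im.reshape(-1,3).max(1)
    r=np.hypot(P[:,0]-.6485,P[:,1]+.1464)
    T=P[(r<.1)&(P[:,2]>.238)&(P[:,2]<.31)&(I<90)]
    print(n,'dark',len(T))
    if len(T): 
        print(T[T[:,2].argsort()[:8]].round(4)); lo=T[T[:,2]<np.percentile(T[:,2],15)]; print(lo.mean(0))
    F=P[(r<.05)&(P[:,2]>.262)&(P[:,2]<.272)&(I>120)]; print('fin',len(F),F.mean(0))
    print(proj(s['ee_pos'],K,R,t),proj(s['ee_pos']-[0,0,.025],K,R,t))
E
```

```text
[ 0.64825483 -0.14720318  0.26600849]
scene dark 77
[[ 0.6591 -0.1419  0.2806]
 [ 0.6501 -0.137   0.2824]
 [ 0.6583 -0.1381  0.2825]
 [ 0.6612 -0.1425  0.2845]
 [ 0.6575 -0.1389  0.2848]
 [ 0.6596 -0.1402  0.2851]
 [ 0.6615 -0.151   0.2858]
 [ 0.6522 -0.1376  0.2862]]
[ 0.65466581 -0.13939304  0.2852716 ]
fin 50 [ 0.65565458 -0.13978756  0.26657061]
[263.04613533 175.81436278] [263.98589452 183.28887449]
wrist dark 1686
[[ 0.6683 -0.1327  0.2428]
 [ 0.6693 -0.1341  0.2428]
 [ 0.6701 -0.135   0.2434]
 [ 0.6701 -0.1358  0.2438]
 [ 0.6691 -0.1343  0.2441]
 [ 0.6688 -0.1337  0.2443]
 [ 0.6685 -0.1332  0.2445]
 [ 0.6706 -0.1361  0.2445]]
[ 0.65898055 -0.13989214  0.27752464]
fin 754 [ 0.65996724 -0.13895419  0.26791073]
[317.64268704 247.92842566] [317.65063877 228.99064069]
side dark 34
[[ 0.6492 -0.157   0.2855]
 [ 0.6405 -0.1563  0.2864]
 [ 0.6378 -0.1544  0.2869]
 [ 0.6413 -0.1467  0.288 ]
 [ 0.6505 -0.1556  0.2881]
 [ 0.6494 -0.1609  0.2881]
 [ 0.6383 -0.1449  0.2888]
 [ 0.6415 -0.1551  0.2894]]
[ 0.64383355 -0.15399753  0.28699429]
fin 23 [ 0.63717758 -0.15510607  0.26778187]
[359.22507178 172.83377882] [358.79277975 178.16984762]
```

```bash
python3 - <<'E'
from h import *
im,d,K,R,t=cam('wrist'); W=cloud(d,K,R,t)
for v in range(190,330,6): print(v,W[v,317].round(4),W[v,309].round(3),im[v,317])
im2,d2,K2,R2,t2=cam('scene')
a=cv2.resize(im[180:340,240:400],(560,560),interpolation=2); save('pics/c3.png',a)
E
```

```text
190 [ 0.6678 -0.133   0.235 ] [ 0.665 -0.129  0.234] [161 161 158]
196 [ 0.6684 -0.1326  0.2489] [ 0.664 -0.129  0.244] [89 90 88]
202 [ 0.6682 -0.1328  0.2584] [ 0.665 -0.13   0.256] [89 90 87]
208 [ 0.6677 -0.1331  0.2663] [ 0.665 -0.13   0.265] [115 117 113]
214 [ 0.6654 -0.1347  0.2678] [ 0.663 -0.131  0.268] [180 181 177]
220 [ 0.6626 -0.1367  0.2678] [ 0.66  -0.133  0.266] [182 184 179]
226 [ 0.6603 -0.1383  0.2693] [ 0.657 -0.135  0.267] [183 183 180]
232 [ 0.6568 -0.1408  0.2678] [ 0.654 -0.137  0.267] [181 182 179]
238 [ 0.6541 -0.1427  0.2684] [ 0.651 -0.139  0.267] [181 183 179]
244 [ 0.6565 -0.141   0.2809] [ 0.654 -0.138  0.28 ] [150 152 148]
250 [ 0.6562 -0.1412  0.2865] [ 0.654 -0.138  0.288] [14 14 16]
256 [ 0.6567 -0.1409  0.2933] [ 0.654 -0.138  0.293] [11 16 12]
262 [ 0.6571 -0.1406  0.2994] [ 0.654 -0.138  0.298] [9 6 8]
268 [ 0.657  -0.1407  0.304 ] [nan nan nan] [13 15 16]
274 [ 0.6572 -0.1406  0.3091] [ 0.654 -0.138  0.308] [ 9 10 12]
280 [ 0.6563 -0.1412  0.3117] [ 0.655 -0.138  0.312] [11 15 15]
286 [ 0.6556 -0.1417  0.3147] [ 0.654 -0.139  0.316] [45 44 46]
292 [ 0.6533 -0.1434  0.3147] [ 0.656 -0.138  0.322] [43 43 45]
298 [ 0.6512 -0.1448  0.3151] [ 0.656 -0.138  0.325] [44 43 45]
304 [ 0.649  -0.1464  0.3154] [ 0.656 -0.138  0.329] [44 43 46]
310 [ 0.6464 -0.1482  0.3152] [ 0.656 -0.138  0.332] [44 44 47]
316 [ 0.6441 -0.1498  0.3155] [nan nan nan] [42 41 43]
322 [ 0.6409 -0.152   0.3144] [ 0.654 -0.14   0.335] [41 43 44]
328 [ 0.6396 -0.153   0.3161] [ 0.645 -0.145  0.326] [43 78 79]
```

View pics/c3.png

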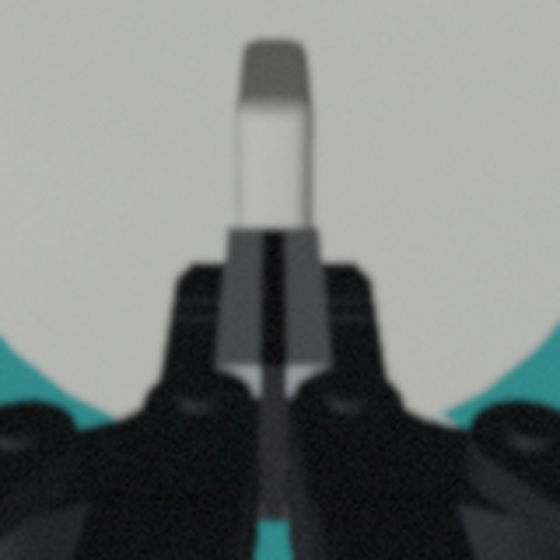

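The depth shows the tips about 13 mm behind the reported TCP when shut, about 31 mm behind when open. The stated 25 mm ahead is therefore about 38 mm off in practice, so I'll plan heights by the measured tips. I'll open, go down 36 mm more and close again.

```bash
python3 -m jog '[{"grip":0,"dx":0,"dy":0,"dz":0,"roll":0},{"grip":0,"dx":0,"dy":0,"dz":0,"roll":0},{"grip":0,"dx":0,"dy":0,"dz":0,"roll":0},{"grip":0,"dx":0,"dy":0,"dz":0,"roll":0},{"grip":0,"dx":0,"dy":0,"dz":12,"roll":0},{"grip":0,"dx":0,"dy":0,"dz":24,"roll":0},{"grip":0,"dx":0,"dy":0,"dz":34,"roll":0},{"grip":0,"dx":0,"dy":0,"dz":34,"roll":0}]' 40
python3 -m jog '[{"grip":0.4,"dx":0,"dy":0,"dz":0,"roll":0},{"grip":1,"dx":0,"dy":0,"dz":0,"roll":0},{"grip":1,"dx":0,"dy":0,"dz":0,"roll":0},{"grip":1,"dx":0,"dy":0,"dz":0,"roll":0},{"grip":1,"dx":0,"dy":0,"dz":0,"roll":0}]' 40
```

```text
clock: 4.15
ee_pos: [0.6472, -0.1469, 0.2296]
tool_rot: [-0.001, 0.953, 0.302, -0.001]
contact_force: [-0.0, -0.5, 0.2]
gripper_width: 0.501
grasp_force: 0.0
clock: 4.65
ee_pos: [0.6486, -0.1473, 0.2325]
tool_rot: [0.0, 0.953, 0.302, 0.0]
contact_force: [-0.5, -0.9, 5.0]
gripper_width: 0.134
grasp_force: 40.8
```

The fin is gripped, at 11.4 mm. Now I turn it 53.1° clockwise.

```bash
python3 -m jog '[{"grip":1,"dx":0,"dy":0,"dz":-1,"roll":0.12},{"grip":1,"dx":0,"dy":0,"dz":-1,"roll":0.25},{"grip":1,"dx":0,"dy":0,"dz":-1,"roll":0.39},{"grip":1,"dx":0,"dy":0,"dz":-1,"roll":0.53},{"grip":1,"dx":0,"dy":0,"dz":-1,"roll":0.66},{"grip":1,"dx":0,"dy":0,"dz":-1,"roll":0.79},{"grip":1,"dx":0,"dy":0,"dz":-1,"roll":0.88},{"grip":1,"dx":0,"dy":0,"dz":-1,"roll":0.927}]' 40
python3 -m jog '[{"grip":1,"dx":0,"dy":0,"dz":0,"roll":0},{"grip":1,"dx":0,"dy":0,"dz":0,"roll":0},{"grip":0.3,"dx":0,"dy":0,"dz":0,"roll":0},{"grip":0,"dx":0,"dy":0,"dz":0,"roll":0},{"grip":0,"dx":0,"dy":0,"dz":0,"roll":0},{"grip":0,"dx":0,"dy":0,"dz":0,"roll":0},{"grip":0,"dx":0,"dy":0,"dz":-40,"roll":0},{"grip":0,"dx":0,"dy":0,"dz":-85,"roll":0}]' 40
python3 -m jog '[{"grip":0,"dx":30,"dy":0,"dz":-45,"roll":0},{"grip":-0.5,"dx":30,"dy":0,"dz":-90,"roll":0},{"grip":-1,"dx":30,"dy":0,"dz":-100,"roll":0},{"grip":-1,"dx":30,"dy":0,"dz":-100,"roll":0}]' 40
cat > car.py <<'E'
from h import *
s=manip.get_state(); print(s['ee_pos'],s['tool_rot'].round(3),s['joints'].round(2))
im,d,K,R,t=cam('wrist'); save('pics/wcar.png',im); W=cloud(d,K,R,t); P=W.reshape(-1,3)
c0=np.array([.6485,-.1464]); r=np.hypot(*(P[:,:2]-c0).T)
F=P[(r<.04)&(P[:,2]>.263)&(P[:,2]<.275)]
rc=cv2.minAreaRect(F[:,:2].astype(np.float32)); w,V=np.linalg.eigh(np.cov(F[:,:2].T)); print('fin',len(F),rc,np.degrees(np.arctan2(*V[::-1,1])))
S=P[(r>.098)&(r<.15)&(P[:,2]>.012)&(P[:,2]<.025)&(P[:,0]<.57)].astype(np.float32)
if len(S)>9: print('spout',len(S),cv2.minAreaRect(S[:,:2].copy()))
G=P[(r>.05)&(r<.11)&(P[:,2]>.13)&(P[:,2]<.17)&(P[:,0]<.62)]
if len(G)>9: print('peg?',len(G),G.mean(0),np.degrees(np.arctan2(G[:,1]-c0[1],G[:,0]-c0[0])).mean(),G[r[(r>.05)&(r<.11)&(P[:,2]>.13)&(P[:,2]<.17)&(P[:,0]<.62)]>.085].mean(0))
E
python3 car.py
```

```text
clock: 5.45
ee_pos: [0.6484, -0.1464, 0.2325]
tool_rot: [-0.001, 0.987, -0.158, -0.0]
contact_force: [3.2, 5.6, -5.0]
gripper_width: 0.132
grasp_force: 40.5
clock: 6.25
ee_pos: [0.6473, -0.147, 0.3176]
tool_rot: [-0.0, 0.988, -0.157, -0.002]
contact_force: [1.6, 0.3, 0.2]
gripper_width: 0.499
grasp_force: 0.0
clock: 6.65
ee_pos: [0.6774, -0.1567, 0.42]
tool_rot: [0.0, 0.988, -0.156, 0.002]
contact_force: [-0.4, -0.1, -1.0]
gripper_width: 0.978
grasp_force: 0.0
[ 0.67738178 -0.15672614  0.42004   ] [ 0.     0.988 -0.156  0.002] [-0.31  0.51  0.79 -0.    1.84  1.57]
fin 481 ((0.6498185396194458, -0.14712569117546082), (0.011730837635695934, 0.04743095859885216), 72.28153991699219) 162.9242823764923
```

The fin is now at 162.3°, against 161.7–162° for the spout, so the turn is good. Next I go above the ring while rolling the tool -π, so that the wrist camera faces outwards for hanging.

```bash
python3 -m jog '[{"grip":-1,"dx":-42,"dy":-32,"dz":0,"roll":-0.14},{"grip":-1,"dx":-84,"dy":-64,"dz":0,"roll":-0.28},{"grip":-1,"dx":-126,"dy":-96,"dz":0,"roll":-0.42},{"grip":-1,"dx":-168,"dy":-128,"dz":0,"roll":-0.56},{"grip":-1,"dx":-210,"dy":-160,"dz":0,"roll":-0.7},{"grip":-1,"dx":-252,"dy":-192,"dz":0,"roll":-0.84},{"grip":-1,"dx":-294,"dy":-224,"dz":0,"roll":-0.98},{"grip":-1,"dx":-336,"dy":-256,"dz":0,"roll":-1.12}]' 40
python3 -m jog '[{"grip":-1,"dx":0,"dy":0,"dz":0,"roll":-0.14},{"grip":-1,"dx":0,"dy":0,"dz":0,"roll":-0.28},{"grip":-1,"dx":0,"dy":0,"dz":0,"roll":-0.42},{"grip":-1,"dx":0,"dy":0,"dz":0,"roll":-0.56},{"grip":-1,"dx":0,"dy":0,"dz":0,"roll":-0.7},{"grip":-1,"dx":0,"dy":0,"dz":0,"roll":-0.84},{"grip":-1,"dx":0,"dy":0,"dz":0,"roll":-0.98},{"grip":-1,"dx":0,"dy":0,"dz":0,"roll":-1.12}]' 40
python3 -m jog '[{"grip":-1,"dx":0,"dy":0,"dz":0,"roll":-0.14},{"grip":-1,"dx":0,"dy":0,"dz":0,"roll":-0.28},{"grip":-1,"dx":0,"dy":0,"dz":0,"roll":-0.42},{"grip":-1,"dx":0,"dy":0,"dz":0,"roll":-0.56},{"grip":-1,"dx":0,"dy":0,"dz":0,"roll":-0.7},{"grip":-1,"dx":0,"dy":0,"dz":0,"roll":-0.84},{"grip":-1,"dx":0,"dy":0,"dz":0,"roll":-0.9},{"grip":-1,"dx":0,"dy":0,"dz":0,"roll":-0.9}]' 40
cat > ring.py <<'E'
from h import *
from scipy.spatial.transform import Rotation as Ro
s=manip.get_state(); q=s['tool_rot']; M=Ro.from_quat(q[[1,2,3,0]]).as_matrix()
print(s['ee_pos'],'x az',np.degrees(np.arctan2(M[1,0],M[0,0])),s['joints'].round(2))
im,d,K,R,t=cam('wrist'); W=cloud(d,K,R,t)
hsv=cv2.cvtColor(im,cv2.COLOR_RGB2HSV)
m=(W[...,2]>.010)&(W[...,2]<.024)&~((hsv[...,0]>75)&(hsv[...,0]<100)&(hsv[...,1]>100))
k,lab,st,c=cv2.connectedComponentsWithStats(m.astype(np.uint8))
for i in range(1,k):
    if st[i,4]>150:
        Q=W[lab==i]; o,rad=cv2.minEnclosingCircle(Q[Q[:,2]>.014][:,:2].astype(np.float32)); e=np.array([*o,0])-s['ee_pos']; e[2]=0
        print(c[i].round(),st[i,4],np.round(o,4),round(rad,4),np.median(Q[:,2]).round(4),'sat',hsv[lab==i][:,1].mean().round(),'tool mm',(M.T@e*1000).round(1))
save('pics/wring.png',im)
E
python3 ring.py
```

```text
clock: 7.5
ee_pos: [0.4467, 0.1734, 0.4161]
tool_rot: [-0.0, 0.919, 0.395, -0.001]
contact_force: [1.1, 0.8, 0.0]
gripper_width: 1.002
grasp_force: 0.0
clock: 8.3
ee_pos: [0.4481, 0.1722, 0.416]
tool_rot: [-0.001, 0.569, 0.822, -0.001]
contact_force: [-0.5, -0.8, -0.9]
gripper_width: 0.999
grasp_force: 0.0
clock: 9.1
ee_pos: [0.4482, 0.1722, 0.4162]
tool_rot: [-0.001, 0.157, 0.988, -0.001]
contact_force: [0.2, -0.3, -0.3]
gripper_width: 0.996
grasp_force: 0.0
[0.44820136 0.17219142 0.41623879] x az 161.9641040951534 [ 0.24  0.14  1.34  0.    1.66 -1.01]
[340. 113.] 592 [0.4136 0.2228] 0.0287 0.017 sat 47.0 tool mm [48.5 37.4  0.1]
[399. 116.] 617 [0.4503 0.3187] 0.0289 0.0169 sat 164.0 tool mm [ 4.34e+01  1.40e+02 -1.00e-01]
[279. 116.] 591 [0.3863 0.1203] 0.0289 0.0169 sat 158.0 tool mm [ 42.8 -68.5   0.2]
[473. 166.] 235 [0.579  0.4285] 0.0207 0.0144 sat 9.0 tool mm [-45.  284.2  -0.6]
[352. 173.] 514 [0.5241 0.2128] 0.0288 0.0168 sat 162.0 tool mm [-59.6  62.1  -0.2]
[558. 235.] 814 [0.8364 0.6035] 0.1504 0.0172 sat 12.0 tool mm [-235.6  530.3   -1.4]
[ 10. 221.] 196 [ 0.4102 -0.4604] 0.0275 0.0165 sat 31.0 tool mm [-1.597e+02 -6.132e+02  6.000e-01]
[448. 226.] 155 [0.7013 0.3698] 0.0381 0.0166 sat 33.0 tool mm [-179.5  266.3   -0.9]
[203. 260.] 2505 [ 0.6283 -0.1293] 0.1023 0.0149 sat 6.0 tool mm [-264.6 -230.9   -0.3]
[364. 252.] 1003 [0.6859 0.1914] 0.0386 0.0163 sat 124.0 tool mm [-220.    91.8   -0.7]
[ 58. 288.] 564 [ 0.5929 -0.4549] 0.0868 0.0155 sat 76.0 tool mm [-331.8 -551.5    0. ]
[589. 295.] 555 [0.9333 0.615 ] 0.1053 0.0173 sat 11.0 tool mm [-324.2  571.2   -1.7]
```

The cream ring has radius 28.7 mm, top at 17.0 mm and low saturation. It sits at tool offset (48.5, 37.4) mm. The TCP goes 7 mm farther outwards (tool +x), so that the gripper body will clear the top plate when hanging.

```bash
python3 -m jog '[{"grip":-0.8,"dx":40,"dy":25,"dz":10,"roll":0},{"grip":-0.8,"dx":55.5,"dy":37.4,"dz":50,"roll":0},{"grip":-0.8,"dx":55.5,"dy":37.4,"dz":100,"roll":0},{"grip":-0.8,"dx":55.5,"dy":37.4,"dz":150,"roll":0},{"grip":-0.8,"dx":55.5,"dy":37.4,"dz":200,"roll":0},{"grip":-0.8,"dx":55.5,"dy":37.4,"dz":250,"roll":0},{"grip":-0.8,"dx":55.5,"dy":37.4,"dz":300,"roll":0},{"grip":-0.8,"dx":55.5,"dy":37.4,"dz":300,"roll":0}]' 40
python3 -m jog '[{"grip":-0.8,"dx":0,"dy":0,"dz":40,"roll":0},{"grip":-0.8,"dx":0,"dy":0,"dz":75,"roll":0},{"grip":-0.8,"dx":0,"dy":0,"dz":90,"roll":0},{"grip":-0.8,"dx":0,"dy":0,"dz":90,"roll":0}]' 40
cat > tips.py <<'E'
from h import *
s=manip.get_state(); p=s['ee_pos']; print(p,s['gripper_width'])
im,d,K,R,t=cam('wrist'); W=cloud(d,K,R,t)
from scipy.spatial.transform import Rotation as Ro
M=Ro.from_quat(s['tool_rot'][[1,2,3,0]]).as_matrix(); T=(W-p)@M*1000  # tool mm
I=im.max(2)
for sg in(-1,1):
    m=(abs(T[...,0])<14)&(T[...,1]*sg>2)&(T[...,1]*sg<62)&(W[...,2]>.004)&(T[...,2]<20)&(I<120)&(T[...,2]>-80)
    Q=T[m]
    if len(Q): o=Q[:,2].argsort()[::-1]; print(sg,len(Q),'tip tool xyz',np.median(Q[o[:15]],0).round(1),'pad y',np.percentile(Q[:,1]*sg,[2,50]).round(1))
m=(T[...,2]>p[2]*1000-24)&(T[...,2]<p[2]*1000-12)&(np.hypot(T[...,0],T[...,1])<50)&(I>120)
if m.sum()>30: print('ring',m.sum(),cv2.minEnclosingCircle(T[m][:,:2].astype(np.float32)))
save('pics/wt.png',im)
E
python3 tips.py
```

```text
clock: 9.95
ee_pos: [0.4041, 0.2236, 0.1131]
tool_rot: [-0.005, 0.158, 0.987, -0.003]
contact_force: [-0.3, 1.0, 0.8]
gripper_width: 0.901
grasp_force: 0.0
clock: 10.35
ee_pos: [0.4078, 0.2251, 0.0281]
tool_rot: [-0.001, 0.158, 0.987, -0.0]
contact_force: [-0.1, 0.2, 0.5]
gripper_width: 0.902
grasp_force: 0.0
[0.40776533 0.22509784 0.0280633 ] 0.9015704576791039
-1 6415 tip tool xyz [-11.3 -16.1  17.1] pad y [37.  49.4]
1 6635 tip tool xyz [-11.4  16.1  17.3] pad y [35.9 48.7]
ring 4472 ((-6.633585453033447, -0.11766945570707321), 29.078895568847656)
```

View pics/wt.png

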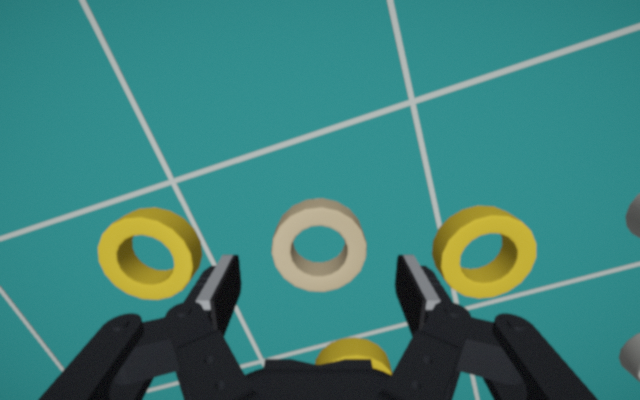

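The ring is centred between the fingers at (320,245), at tool offset (-6.6, -0.1) mm. The yellow rings at (150,253) and (485,252) clear the fingers. Now I go down and grip.

```bash
python3 -m jog '[{"grip":-0.8,"dx":0,"dy":0,"dz":25,"roll":0},{"grip":-0.8,"dx":0,"dy":0,"dz":40,"roll":0},{"grip":-0.8,"dx":0,"dy":0,"dz":48,"roll":0},{"grip":-0.8,"dx":0,"dy":0,"dz":48,"roll":0}]' 30
python3 -m jog '[{"grip":-0.6,"dx":0,"dy":0,"dz":0,"roll":0},{"grip":-0.4,"dx":0,"dy":0,"dz":0,"roll":0},{"grip":0,"dx":0,"dy":0,"dz":0,"roll":0},{"grip":0,"dx":0,"dy":0,"dz":0,"roll":0},{"grip":0,"dx":0,"dy":0,"dz":0,"roll":0}]' 30
```

```text
clock: 10.8
ee_pos: [0.4085, 0.2254, -0.0193]
tool_rot: [0.0, 0.157, 0.988, 0.0]
contact_force: [0.5, -0.7, -0.4]
gripper_width: 0.9
grasp_force: 0.0
clock: 11.3
ee_pos: [0.4088, 0.2252, -0.0171]
tool_rot: [0.001, 0.157, 0.988, 0.001]
contact_force: [-5.7, -8.6, 61.1]
gripper_width: 0.672
grasp_force: 31.2
```

The ring is gripped at 57 mm, with the tips touching the ledge. I now lift and carry it to a standoff 150 mm out from the axis on the spout side, with the ring at about 200 mm height.

```bash
python3 -m jog '[{"grip":0,"dx":0,"dy":0,"dz":-10,"roll":0},{"grip":0,"dx":0,"dy":0,"dz":-50,"roll":0},{"grip":0,"dx":0,"dy":0,"dz":-100,"roll":0},{"grip":0,"dx":-20,"dy":-30,"dz":-135,"roll":0},{"grip":0,"dx":-45,"dy":-65,"dz":-160,"roll":0},{"grip":0,"dx":-70,"dy":-102,"dz":-180,"roll":0},{"grip":0,"dx":-95,"dy":-140,"dz":-194,"roll":0},{"grip":0,"dx":-120,"dy":-176,"dz":-194,"roll":0}]' 30
python3 -m jog '[{"grip":0,"dx":-25,"dy":-36,"dz":0,"roll":0},{"grip":0,"dx":-50,"dy":-72,"dz":0,"roll":0},{"grip":0,"dx":-73,"dy":-104,"dz":0,"roll":0},{"grip":0,"dx":-73,"dy":-104,"dz":0,"roll":0},{"grip":0,"dx":-73,"dy":-104,"dz":0,"roll":0}]' 30
cat > hang.py <<'E'
from h import *
from scipy.spatial.transform import Rotation as Ro
import sys
a=np.array([.6487,-.1467,0]); az=np.radians(162.2); u=np.array([np.cos(az),np.sin(az),0]); v=np.array([-u[1],u[0],0])
s=manip.get_state(); p=s['ee_pos']; M=Ro.from_quat(s['tool_rot'][[1,2,3,0]]).as_matrix()
loc=lambda W:np.stack([(W-a)@u,(W-a)@v,W[...,2]],-1)*1000
print('TCP r,t,z',loc(p).round(1),'x az',np.degrees(np.arctan2(M[1,0],M[0,0])).round(1),'w',s['gripper_width'].round(3),'F',s['contact_force'].round(1),s['clock'])
print('for tool: du->',(M.T@u).round(3))
for n in sys.argv[1:]:
    im,d,K,R,t=cam(n); W=cloud(d,K,R,t); L=loc(W); hsv=cv2.cvtColor(im,cv2.COLOR_RGB2HSV)
    cream=(hsv[...,0]>12)&(hsv[...,0]<32)&(hsv[...,1]>45)&(hsv[...,1]<125)&(hsv[...,2]>70)
    m=cream&(L[...,0]>30)&(L[...,0]<200)&(abs(L[...,1])<60)&(L[...,2]>80)&(L[...,2]<260)
    Q=L[m]
    if len(Q)>20:
        w,V=np.linalg.eigh(np.cov(Q.T)); print(n,'ring',len(Q),'mid',((np.percentile(Q,2,axis=0)+np.percentile(Q,98,axis=0))/2).round(1),'lo',np.percentile(Q,2,axis=0).round(1),'hi',np.percentile(Q,98,axis=0).round(1),'n',V[:,0].round(2))
    g=(hsv[...,1]<40)&(hsv[...,2]<150)&(hsv[...,2]>50)&(L[...,0]>60)&(L[...,0]<110)&(abs(L[...,1])<30)&(L[...,2]>115)&(L[...,2]<168)
    if g.sum()>15: Q=L[g]; print(n,'peg',len(Q),'med',np.median(Q,0).round(1),'max',Q.max(0).round(1),'fit t~r',np.polyfit(Q[:,0],Q[:,1],1).round(3))
    q=proj(a+u*.09+[0,0,.15],K,R,t).astype(int); x0,y0=np.clip(q[0]-60,0,520),np.clip(q[1]-50,0,300)
    save(f'pics/h_{n}.png',cv2.resize(im[y0:y0+100,x0:x0+120],(600,500),interpolation=2) if n!='wrist' else im)
E
python3 hang.py wrist side scene
```

```text
clock: 12.1
ee_pos: [0.4685, 0.0187, 0.177]
tool_rot: [0.002, 0.157, 0.988, 0.0]
contact_force: [1.1, 1.1, -1.2]
gripper_width: 0.664
grasp_force: 32.6
clock: 12.6
ee_pos: [0.5043, -0.1015, 0.1747]
tool_rot: [0.0, 0.158, 0.987, 0.0]
contact_force: [-0.3, 1.0, -0.9]
gripper_width: 0.665
grasp_force: 32.6Traceback (most recent call last):
  File "hang.py", line 7, in <module>
    print('TCP r,t,z',loc(p).round(1),'x az',np.degrees(np.arctan2(M[1,0],M[0,0])).round(1),'w',s['gripper_width'].round(3),'F',s['contact_force'].round(1),s['clock'])
                                                                                                ^^^^^^^^^^^^^^^^^^^^^^^^
AttributeError: 'float' object has no attribute 'round'
```

```bash
sed -i "s/s\['gripper_width'\].round(3)/round(s['gripper_width'],3)/" hang.py; python3 hang.py wrist side scene
```

```text
TCP r,t,z [151.3   1.1 174.7] x az 161.8 w 0.665 F [-0.3  1.  -0.9] 12.6
for tool: du-> [ 1.    -0.007 -0.   ]
wrist ring 9087 mid [147.1   1.8 202.3] lo [120.7 -24.  194.9] hi [173.6  27.6 209.6] n [ 0. -0.  1.]
side ring 68 mid [152.6   1.6 225.1] lo [132.6 -24.9 194.1] hi [172.5  28.1 256.2] n [ 0.88 -0.39  0.29]
side peg 35 med [ 79.8   5.1 151.1] max [ 94.9   9.8 165.1] fit t~r [-0.078 11.226]
scene ring 155 mid [134.4  -1.8 200.6] lo [115.  -30.  192.5] hi [153.8  26.4 208.6] n [ 0.11 -0.08  0.99]
scene peg 68 med [ 73.7  -8.2 148.3] max [ 88.5  -0.8 160.9] fit t~r [-0.016 -6.519]
```

The ring is held flat, mid-height about 200 mm, as expected. I'll press its inner rim on the peg tip with a light grip, so that it pivots between the pads to match the peg's lean.

```bash
python3 -m jog '[{"grip":0,"dx":-20,"dy":-1,"dz":0,"roll":0},{"grip":0,"dx":-32,"dy":-1,"dz":12,"roll":0},{"grip":0,"dx":-32,"dy":-1,"dz":24,"roll":0},{"grip":0,"dx":-32,"dy":-1,"dz":30,"roll":0},{"grip":0,"dx":-32,"dy":-1,"dz":34,"roll":0},{"grip":0,"dx":-32,"dy":-1,"dz":34,"roll":0}]' 25
python3 hang.py wrist
python3 -m jog '[{"grip":0,"dx":0,"dy":0,"dz":3,"roll":0},{"grip":0,"dx":0,"dy":0,"dz":6,"roll":0},{"grip":0,"dx":0,"dy":0,"dz":6,"roll":0}]' 20
python3 hang.py wrist side scene
```

```text
clock: 13.35
ee_pos: [0.5334, -0.111, 0.1396]
tool_rot: [-0.001, 0.157, 0.988, 0.0]
contact_force: [-0.8, 0.5, 2.4]
gripper_width: 0.655
grasp_force: 26.1
TCP r,t,z [120.7   1.3 139.6] x az 161.9 w 0.655 F [-0.8  0.5  2.4] 13.35
for tool: du-> [ 1.    -0.005  0.002]
wrist ring 8956 mid [116.7   1.9 171.2] lo [ 91.  -24.1 162.6] hi [142.4  27.8 179.8] n [0.17 0.01 0.99]
wrist peg 395 med [ 95.4  -0.  156. ] max [109.8  18.4 163.7] fit t~r [  0.114 -10.79 ]
clock: 13.7
ee_pos: [0.5341, -0.1116, 0.1341]
tool_rot: [-0.0, 0.157, 0.988, 0.0]
contact_force: [-3.7, 0.5, 5.4]
gripper_width: 0.659
grasp_force: 25.3
TCP r,t,z [119.8   1.6 134.1] x az 161.9 w 0.659 F [-3.7  0.5  5.4] 13.7
for tool: du-> [ 1.    -0.005  0.   ]
wrist ring 8841 mid [117.1   2.  170.3] lo [ 92.7 -24.2 161. ] hi [141.5  28.3 179.7] n [0.31 0.   0.95]
wrist peg 456 med [ 95.5  -0.3 156.3] max [109.7  19.1 163.4] fit t~r [  0.133 -12.67 ]
side ring 69 mid [122.2   3.4 189.1] lo [104.8 -22.3 152. ] hi [139.7  29.1 226.2] n [ 0.91 -0.37  0.18]
scene ring 139 mid [100.4  -1.8 168. ] lo [ 83.  -27.9 156.5] hi [117.7  24.4 179.5] n [ 0.45 -0.13  0.88]
scene peg 64 med [ 72.3 -10.2 146.9] max [ 92.3  -0.4 160.2] fit t~r [-0.106 -1.866]
```

It is pivoting as planned, from 10° to 18°. I continue.

```bash
python3 -m jog '[{"grip":0,"dx":0,"dy":-1,"dz":3,"roll":0},{"grip":0,"dx":0,"dy":-1,"dz":6,"roll":0},{"grip":0,"dx":0,"dy":-1,"dz":9,"roll":0},{"grip":0,"dx":0,"dy":-1,"dz":9,"roll":0}]' 20
python3 hang.py wrist scene
```

```text
clock: 14.25
ee_pos: [0.5344, -0.1127, 0.1252]
tool_rot: [0.0, 0.157, 0.988, -0.0]
contact_force: [-2.8, 0.5, 6.5]
gripper_width: 0.659
grasp_force: 28.6
TCP r,t,z [119.3   2.6 125.2] x az 161.9 w 0.659 F [-2.8  0.5  6.5] 14.25
for tool: du-> [ 1.    -0.005 -0.001]
wrist ring 9158 mid [118.2   3.  164.1] lo [ 97.4 -23.4 149. ] hi [138.9  29.4 179.2] n [-0.61  0.   -0.79]
wrist peg 500 med [ 95.6   0.6 155.5] max [109.7  20.1 167.2] fit t~r [ 0.028 -1.642]
scene ring 129 mid [101.1  -4.5 169.1] lo [ 85.  -31.5 147.2] hi [117.3  22.6 190.9] n [ 0.79 -0.07  0.61]
scene peg 69 med [ 73.6  -9.7 147.3] max [106.7   0.3 166.8] fit t~r [-0.242  8.828]
```

The ring is tilted about 38° and has slipped up to mid-pad. I now shift it inwards and up over the tip, and centre it sideways (t≈0).

```bash
python3 -m jog '[{"grip":0,"dx":1,"dy":0,"dz":-2,"roll":0},{"grip":0,"dx":-3,"dy":1.5,"dz":-6,"roll":0},{"grip":0,"dx":-8,"dy":2.5,"dz":-9,"roll":0},{"grip":0,"dx":-8,"dy":2.5,"dz":-9,"roll":0},{"grip":0,"dx":-8,"dy":2.5,"dz":-9,"roll":0}]' 25
python3 hang.py wrist scene side
```

```text
clock: 14.85
ee_pos: [0.5429, -0.1129, 0.134]
tool_rot: [0.0, 0.157, 0.988, -0.0]
contact_force: [-0.1, 0.4, -0.4]
gripper_width: 0.658
grasp_force: 27.9
TCP r,t,z [1.111e+02 1.000e-01 1.340e+02] x az 161.9 w 0.658 F [-0.1  0.4 -0.4] 14.85
for tool: du-> [ 1.    -0.005 -0.   ]
wrist ring 9165 mid [109.9   0.6 172.8] lo [ 89.  -25.8 157.8] hi [130.8  27.  187.8] n [0.6 0.  0.8]
wrist peg 1077 med [ 92.3  -0.5 159.2] max [109.9  17.7 168. ] fit t~r [-0.02  1.19]
scene ring 128 mid [ 92.6  -4.4 171.8] lo [ 76.9 -29.9 156.2] hi [108.3  21.1 187.3] n [ 0.7  -0.14  0.7 ]
scene peg 61 med [ 71.8  -9.3 146.2] max [ 98.8  -0.8 160. ] fit t~r [-0.172  3.524]
side ring 67 mid [116.6   7.9 197.6] lo [102.7 -24.  153. ] hi [130.5  39.9 242.2] n [ 0.94 -0.28  0.2 ]
```

Free of contact, and the tip is seen through the hole. I go down along the peg.

```bash
python3 -m jog '[{"grip":0,"dx":-1.5,"dy":0,"dz":1.5,"roll":0},{"grip":0,"dx":-3,"dy":0,"dz":3.5,"roll":0},{"grip":0,"dx":-4.2,"dy":0,"dz":6,"roll":0},{"grip":0,"dx":-4.2,"dy":0,"dz":8,"roll":0},{"grip":0,"dx":-4.2,"dy":0,"dz":8,"roll":0}]' 25
python3 hang.py wrist scene
```

```text
clock: 15.5
ee_pos: [0.547, -0.1142, 0.1259]
tool_rot: [0.0, 0.157, 0.988, -0.0]
contact_force: [2.1, 0.1, 0.4]
gripper_width: 0.653
grasp_force: 28.0
TCP r,t,z [106.8   0.2 125.9] x az 161.9 w 0.653 F [2.1 0.1 0.4] 15.5
for tool: du-> [ 1.    -0.005 -0.001]
wrist ring 9168 mid [105.5   0.6 164.7] lo [ 84.7 -25.8 149.7] hi [126.4  27.  179.6] n [0.6 0.  0.8]
wrist peg 1300 med [ 92.1  -0.4 158.5] max [110.   28.9 167.9] fit t~r [-0.066  5.557]
scene ring 134 mid [ 88.2  -3.6 164.6] lo [ 72.5 -30.4 149.7] hi [103.9  23.3 179.5] n [ 0.73 -0.11  0.68]
scene peg 47 med [ 69.9  -9.6 143.3] max [105.6  15.9 166.8] fit t~r [  0.439 -38.494]
```

```bash
python3 -m jog '[{"grip":0,"dx":-0.7,"dy":0,"dz":1.5,"roll":0},{"grip":0,"dx":-1.4,"dy":0,"dz":3,"roll":0},{"grip":0,"dx":-1.4,"dy":0,"dz":4,"roll":0}]' 25
python3 -m jog '[{"grip":0,"dx":-0.6,"dy":0,"dz":2,"roll":0},{"grip":0,"dx":-0.6,"dy":0,"dz":4,"roll":0},{"grip":0,"dx":-0.6,"dy":0,"dz":6,"roll":0}]' 25
python3 hang.py wrist scene
```

```text
clock: 15.9
ee_pos: [0.5492, -0.115, 0.1226]
tool_rot: [0.001, 0.157, 0.988, -0.0]
contact_force: [4.3, -0.6, 10.4]
gripper_width: 0.655
grasp_force: 29.0
clock: 16.2
ee_pos: [0.5507, -0.1155, 0.1172]
tool_rot: [0.002, 0.157, 0.988, -0.0]
contact_force: [5.4, -1.3, 15.4]
gripper_width: 0.657
grasp_force: 30.1
TCP r,t,z [102.9   0.2 117.2] x az 161.9 w 0.657 F [ 5.4 -1.3 15.4] 16.2
for tool: du-> [ 1.    -0.005 -0.005]
wrist ring 9061 mid [102.1   0.7 156.7] lo [ 83.7 -25.8 139.5] hi [120.5  27.1 174. ] n [ 0.72 -0.    0.69]
wrist peg 1503 med [ 92.3   0.6 158.1] max [109.7  29.1 168. ] fit t~r [-0.085  8.241]
scene ring 123 mid [ 85.   -4.  158.1] lo [ 68.9 -30.1 142.1] hi [101.2  22.1 174.1] n [ 0.75 -0.12  0.65]
scene peg 40 med [ 67.6  -7.4 142.3] max [101.6  27.2 158.6] fit t~r [  0.377 -32.732]
```

The ring is now about 15 mm over the tip, with a small force. I continue a little along the peg, watching the force.

```bash
python3 -m jog '[{"grip":0,"dx":-1.5,"dy":0,"dz":0.5,"roll":0},{"grip":0,"dx":-3,"dy":0,"dz":2,"roll":0},{"grip":0,"dx":-4,"dy":0,"dz":3,"roll":0},{"grip":0,"dx":-4,"dy":0,"dz":3,"roll":0}]' 25
python3 hang.py wrist
```

```text
clock: 16.7
ee_pos: [0.5537, -0.1165, 0.1137]
tool_rot: [0.001, 0.157, 0.988, -0.0]
contact_force: [4.5, -1.0, 7.4]
gripper_width: 0.657
grasp_force: 29.2
TCP r,t,z [ 99.6   0.2 113.7] x az 161.9 w 0.657 F [ 4.5 -1.   7.4] 16.7
for tool: du-> [ 1.    -0.005 -0.003]
wrist ring 9047 mid [ 98.8   0.7 153.1] lo [ 80.3 -25.7 135.9] hi [117.2  27.1 170.3] n [ 0.72 -0.    0.69]
wrist peg 1669 med [ 92.    0.6 158. ] max [110.   29.9 168. ] fit t~r [-0.271 24.85 ]
```

```bash
python3 -m jog '[{"grip":0,"dx":-1.5,"dy":0,"dz":1,"roll":0},{"grip":0,"dx":-3,"dy":0,"dz":2.5,"roll":0},{"grip":0,"dx":-4,"dy":0,"dz":4,"roll":0},{"grip":0,"dx":-4,"dy":0,"dz":4,"roll":0}]' 25
python3 hang.py wrist
```

```text
clock: 17.15
ee_pos: [0.5573, -0.1176, 0.1095]
tool_rot: [0.001, 0.157, 0.988, -0.0]
contact_force: [4.7, -0.7, 6.0]
gripper_width: 0.657
grasp_force: 29.1
TCP r,t,z [ 95.9   0.2 109.5] x az 161.9 w 0.657 F [ 4.7 -0.7  6. ] 17.15
for tool: du-> [ 1.    -0.005 -0.002]
wrist ring 9035 mid [ 95.    0.7 149. ] lo [ 76.4 -25.7 131.9] hi [113.6  27.1 166. ] n [0.72 0.   0.69]
wrist peg 1998 med [ 92.6  -0.2 157.6] max [108.7  30.  164.5] fit t~r [-0.614 55.323]
```

The ring's centre is now about 78 mm along the peg, well past the tip. I won't risk the body meeting the plate, so I release here, let it slide and look.

```bash
python3 -m jog '[{"grip":-0.1,"dx":0,"dy":0,"dz":0,"roll":0},{"grip":-0.5,"dx":0,"dy":0,"dz":0,"roll":0},{"grip":-0.9,"dx":0,"dy":0,"dz":0,"roll":0},{"grip":-0.9,"dx":0,"dy":0,"dz":0,"roll":0},{"grip":-0.9,"dx":0,"dy":0,"dz":0,"roll":0},{"grip":-0.9,"dx":0,"dy":0,"dz":0,"roll":0}]' 25
python3 hang.py wrist scene
python3 -m jog '[{"grip":-0.9,"dx":15,"dy":0,"dz":0,"roll":0},{"grip":-0.9,"dx":45,"dy":0,"dz":0,"roll":0},{"grip":-0.9,"dx":60,"dy":0,"dz":0,"roll":0},{"grip":-0.9,"dx":60,"dy":0,"dz":0,"roll":0}]' 25
python3 hang.py wrist side scene
```

```text
clock: 17.8
ee_pos: [0.556, -0.1172, 0.1089]
tool_rot: [-0.0, 0.157, 0.988, 0.0]
contact_force: [0.7, -0.2, 0.9]
gripper_width: 0.955
grasp_force: 0.0
TCP r,t,z [ 97.3   0.3 108.9] x az 161.9 w 0.955 F [ 0.7 -0.2  0.9] 17.8
for tool: du-> [ 1.    -0.005  0.   ]
wrist ring 5932 mid [ 72.1   0.4 124.5] lo [ 52.5 -25.3 106.8] hi [ 91.7  26.  142.1] n [0.76 0.01 0.65]
wrist peg 1443 med [ 91.9   0.6 158.7] max [ 97.3  17.2 163.2] fit t~r [  0.125 -10.692]
scene ring 178 mid [ 61.8  -7.4 122.4] lo [ 39.2 -31.6 104.4] hi [ 84.5  16.8 140.3] n [-0.61  0.09 -0.79]
scene peg 68 med [ 72.8  -7.8 147.2] max [ 92.    0.9 161.2] fit t~r [ 5.000e-03 -7.587e+00]
clock: 18.3
ee_pos: [0.4971, -0.0979, 0.109]
tool_rot: [-0.001, 0.157, 0.988, 0.0]
contact_force: [0.4, -0.2, 0.4]
gripper_width: 0.95
grasp_force: 0.0
TCP r,t,z [ 1.592e+02 -1.000e-01  1.090e+02] x az 161.9 w 0.95 F [ 0.4 -0.2  0.4] 18.3
for tool: du-> [ 1.    -0.005  0.002]
wrist ring 1118 mid [126.7   0.4 149.7] lo [ 83.5 -17.8 105.2] hi [169.8  18.5 194.2] n [ 0.72  0.   -0.7 ]
side ring 135 mid [ 65.9   5.4 125.7] lo [ 43.9 -18.4 106.6] hi [ 88.   29.2 144.7] n [0.66 0.1  0.74]
side peg 29 med [ 83.5   5.7 150.7] max [ 94.5  16.3 165.3] fit t~r [ 0.103 -5.249]
scene ring 177 mid [ 62.1  -8.1 122.6] lo [ 39.7 -31.3 104.9] hi [ 84.5  15.1 140.4] n [-0.61  0.1  -0.78]
scene peg 69 med [ 73.6  -7.5 148.6] max [ 90.2   1.1 162.2] fit t~r [-0.038 -4.053]
```

The ring slid down by itself. Its centre reads 44.8 mm along the peg, which is seated. I'll back off higher and check how flush it lies, and the rotor angle.

```bash
python3 -m jog '[{"grip":-0.9,"dx":0,"dy":0,"dz":-50,"roll":0},{"grip":-0.9,"dx":0,"dy":0,"dz":-100,"roll":0},{"grip":-0.9,"dx":0,"dy":0,"dz":-150,"roll":0},{"grip":-0.9,"dx":-30,"dy":0,"dz":-200,"roll":0},{"grip":-0.9,"dx":-70,"dy":0,"dz":-250,"roll":0},{"grip":-0.9,"dx":-70,"dy":0,"dz":-250,"roll":0},{"grip":-0.9,"dx":-70,"dy":0,"dz":-250,"roll":0}]' 25
cat > chk.py <<'E'
from h import *
from scipy.optimize import least_squares
a=np.array([.6487,-.1467,0]); az=np.radians(162.2); u=np.array([np.cos(az),np.sin(az),0]); v=np.array([-u[1],u[0],0]); B=np.stack([u,v,[0,0,1]])
ph=np.radians(42); k=np.array([np.sin(ph),0,np.cos(ph)]); e=np.array([np.cos(ph),0,-np.sin(ph)])
out=[]
for n in('wrist','side','scene'):
    im,d,K,R,t=cam(n); W=cloud(d,K,R,t); L=(W-a)@B.T*1000; hsv=cv2.cvtColor(im,cv2.COLOR_RGB2HSV)
    cream=(hsv[...,0]>12)&(hsv[...,0]<32)&(hsv[...,1]>30)&(hsv[...,1]<125)&(hsv[...,2]>70)
    m=cream&(L[...,0]>30)&(L[...,0]<110)&(abs(L[...,1])<40)&(L[...,2]>90)&(L[...,2]<160)
    m=cv2.erode(m.astype(np.uint8),np.ones((3,3)) if n=='wrist' else np.ones((1,1)))>0
    Q=L[m]-[30,0,90]; Z=Q@k; X=Q@e; Y=Q[:,1]
    top=Z>46; A=np.c_[X,Y,np.ones(len(X))][top]; z=Z[top]
    for _ in range(5):
        c=np.linalg.lstsq(A,z,rcond=None)[0]; r=abs(z-A@c); g=r<max(1.5,2*np.median(r)); A,z=A[g],z[g]
    print(n,m.sum(),len(z),'top plane: at centre(8,0)',round(c@[8,0,1],1),'(54 = seated) tilt deg',np.degrees(np.arctan(c[:2])).round(1),'X',np.percentile(X,[1,99]).round(1),'Y',np.percentile(Y,[1,99]).round(1))
    g=(hsv[...,1]<40)&(hsv[...,2]<190)&(L[...,0]>78)&(L[...,0]<100)&(abs(L[...,1])<14)&(L[...,2]>145)&(L[...,2]<168)
    if g.sum()>5: G=L[g]; print('  peg tip',g.sum(),G.mean(0).round(1),G[:,1].min().round(1),G[:,1].max().round(1))
    if n!='wrist':
        q=proj(a+u*.06+[0,0,.12],K,R,t).astype(int); out.append(cv2.resize(im[q[1]-50:q[1]+50,q[0]-40:q[0]+40],(400,500),interpolation=2))
save('pics/fin.png',np.hstack(out))
E
python3 chk.py; python3 car.py
```

```text
clock: 19.15
ee_pos: [0.5687, -0.1215, 0.3615]
tool_rot: [0.003, 0.157, 0.988, -0.0]
contact_force: [-0.5, 0.0, -1.4]
gripper_width: 0.95
grasp_force: 0.0
wrist 807 606 top plane: at centre(8,0) 53.5 (54 = seated) tilt deg [ 0.5 -0.3] X [-19.7  32.8] Y [-25.   26.4]
  peg tip 192 [ 87.2   0.9 158.5] -7.9 9.2
side 149 74 top plane: at centre(8,0) 53.2 (54 = seated) tilt deg [-1.7  2. ] X [-21.8  31.4] Y [-19.1  30.3]
  peg tip 20 [ 87.2   6.7 157.4] 1.4 12.1
scene 183 67 top plane: at centre(8,0) 50.6 (54 = seated) tilt deg [-0.1 -0.1] X [-22.1  30.2] Y [-32.   19.1]
  peg tip 23 [ 83.2  -7.2 156.2] -11.6 -1.1
[ 0.56523676 -0.12022723  0.35788411] [-0.001  0.157  0.988  0.   ] [-0.31  0.33  1.24  0.    1.58 -1.57]
fin 565 ((0.6473219394683838, -0.14663946628570557), (0.01179373450577259, 0.04732045903801918), 73.27578735351562) 163.32590125446166
spout 216 ((0.5402587056159973, -0.11177441477775574), (0.031625647097826004, 0.031057575717568398), 75.26408386230469)
peg? 1254 [ 0.59113882 -0.16068769  0.14851227] 30.48173305911586 [ 0.57928652 -0.17484847  0.15900469]
```

View pics/fin.png

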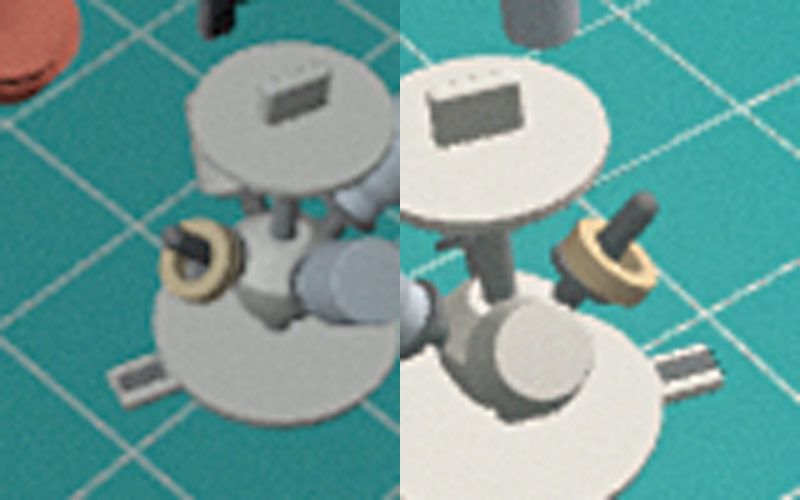

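The last picture shows the cream ring flush on the flange (side crop 200,260) with the peg over the spout. The measurements agree: tilt 0.5°, 53.5 mm along against 54 mm for seated, and rotor within about 1°. The gripper is clear, so I hand in.

```bash
python3 -c "
from station import manip
print(manip.finish_job())"
```

```text
the job is handed in; nothing more can be done
None
```

The job is handed in: the empty peg stands within about 1° of the spout, and the cream teether sits flush on its flange. It was released at about 18 s on the robot's clock. The gripper was clear of everything at hand-in; I did not re-measure the other things on the ledge afterwards.

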